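Close up the pastry-cutter tray and hold its sliding leg at the mark

ROBOT

A 6-joint arm with a two-finger parallel gripper is mounted at the origin on a cart in front of the work surface, level with it; the furniture and walls round the work are solid. World frame = base frame: x ahead of the robot, y to its left, z up, the work surface at z = 0. Lengths are in m, angles in degrees, forces in N, time in s.
With the tool pointing down it reaches from about 0.325 to 0.775 m from the base axis. Payload 5.5 kg.
Tool frame: the origin (TCP) lies on the centre line of the jaws, within the pads' length; the fingertips stand 11 mm ahead of it and the grasp point (between the pads) lies 8 mm behind it (ctrl.tips_ahead is the distance from the TCP to the fingertips, in m); z points along the fingers, y is the direction in which the jaws open and shut (so a half turn about z gives the same grasp; the last joint's range is limited). The gripper opens to 88 mm and grips with 3 to 60 N. Pads are 20 mm wide; open, the fingers measure 115 mm over their backs; the gripper's body (75 mm by 178 mm) begins 61 mm behind the grasp point.
Start: joints at [-77.905, 5.22, 70.514, -0, 104.267, -3.249], TCP at [0.159, -0.579, 0.234] pointing down, gripper open.
Joint ranges: [-164.24, 164.24], [-49.07, 125.15], [9.68, 141.18], [-86.29, 266.29], [3.28, 154.24], [-151.56, 151.56]. Speed limits (degrees/s): [147.25, 147.25, 172.46, 180, 180, 180].

INTERFACE

Orientations are given as a 3x3 rotation matrix whose columns are the frame's x, y, z axes.
In Python, from cell import ctrl gives the robot as it stands. The module is installed in compiled form; this text tells all that it offers.
- The arm moves only by the tool servo_tool, never from a script. Its argument "deltas" is a list of rows, each an object of numbers: "tx", "ty", "tz": the shift along the tool's x, y, z in mm; "wx", "wy", "wz": the turn, a rotation vector about the tool's x, y, z in rad; "claw": the closure, from -1 (fully open) to 1 (shut). A call has 1 to 12 rows; each row is the pose to reach, as a shift and turn from the pose measured when the call began, along the tool's axes at that moment; what a row does not reach only later rows make up. A row lasts 1/10 s, in which the tool goes at most 50 mm and 8.59 degrees, less where a joint would pass 70% of its speed; a pose out of reach is approached as far as the arm can. A call with a gripper value outside its range is refused whole. The fingers move at their own pace and stop on an object; "grip_force" is the grip in N (left out, the last holds). Time passes only in rows, so rows that repeat a pose let the fingers close. It gives the time, the measured TCP pose, the force and the opening at its end, in the units of the state.
- ctrl.state(): the state, without advancing time (a new reading comes with each control period).
- ctrl.snapshot(name): name is "scene" or "top" or "wrist"; returns a dict with "frame" (400x640x3 uint8, red, green, blue), "fx", "fy", "cx", "cy" (pixels), "eye" and "attitude" of the camera in the world. Camera axes: x right, y up, looking along -z (the intrinsics and any distortion apply to the point x, -y, -z); pixel columns grow to the right and rows downward; lengths in m; the calibration is good to about 2 mm. A picture is of the moment at which its call begins. There is no depth.
- ctrl.sign_off(): hands the job in, once; it reports no verdict.
Trained networks look in a picture, given as the dict that the camera call returned (one of the last four; its "shot" number tells which), for a name from the list of things; names that differ only in an ending like _2 or _b are one class to them, and where a whole thing is asked for, a point or a joint stands for the part that bears it (a point fixed in the world has none). Each returns a list of dicts, best first, with "score" (0 to 1); they miss things now and then, are a little off and sometimes report something else, mostly with a low value. They report only what shows in the picture. A call takes as long as a camera call.
- ctrl.spot_in(picture, name): "box" ([left, top, right, bottom] in pixels, round what is visible of it).
- ctrl.regions_of(picture, name): "pixels" (400x640 bool, what is visible of it) and "box" ([left, top, right, bottom] in pixels, round what is visible of it).
The state is a dict: "clock": time; "qpos": joint angles; "dq": joint speeds; "tau": joint torques, N m; "ee_pos": TCP position; "eef_rot": TCP orientation; "force": force on the tool from outside, world axes, zero at the start; "torque": the same for the moment, N m; "opening": finger opening in m.
Only numpy, scipy, OpenCV 4.12 (cv2) and the standard library are available. Lean on these libraries where they do the work, as an engineer would, in place of code of your own. Each camera call takes 0.05 s, during which the arm holds its last target. There are 200 camera calls.

TASK

Put the round pastry cutter flat into the empty bay of the cutter tray, then slide the tray's sprung leg (the metal end fence) in towards it until its white pointer is level with the red mark, and hold it there. Only then squeeze the orange cam lever fully closed towards the grip plate, keeping the leg at the mark. Do not let go: finish still gripping the leg and the closed lever, the pointer at the mark, with the other cutters and things round the tray left where they are.

Things in the scene. Friction and masses are not known exactly. Their poses are not given: they have to be found in the camera images.
- cutter_round: The round tinplate pastry cutter, an open ring 59 mm across and 25 mm high, 22 g. Origin at the centre of its underside, z up. It starts on the worktop right of the tray; it and the star cutter may have swapped places. Grip it across its outside from above.
- tray: Beech cutter tray, fixed, 152 (x) x 320 mm (y), origin at the centre of its underside; x away from the robot, y to the left along it (within 0.2 rad). Floor 6 mm up; side lips 14 mm high, 140 mm apart. Along y: end wall 152-160, heart cutter's bay, divider 70-78 (top 28 mm), the empty bay, fence face (at -55 when back), rails to -155 mm.
- bay (a point): Centre of the empty bay on its floor as it is at the start (tray x 0, y 7.5, z 6 mm), axes as the tray's. The bay, from divider to fence face, is 125 mm long at the start and 69 to 85 mm when the pointer is at the mark. The fence may push the cutter along.
- leg: The sliding leg: aluminium fence, 130 (x) x 8 mm, top 55 mm above the worktop, with grip plate; on a 118 mm wide carriage (top 17 mm, to y -74). Origin under its rear (right, -y) face, on the tray's centre line at worktop level; axes as the tray's. Grip plate: square to the rear face, x -14 to -8, y -41 to 0, top 66 mm. Else only the thumb post stands above 29 mm behind it.
- lever: Orange cam lever with an upright thumb post, 12 mm thick, from 20 to 64 mm above the worktop, at its free end. Origin at the lever's pivot at worktop level (19, -57 mm in the leg frame); the post stands 45 mm from it along this body's +y. It turns 0.5 rad from open to its closed stop, moving the post towards the grip plate, stays where it is left, and needs about 5 N at the post.
- grip (a point): Where to grip: leg x 0, y -12, z 50 mm, midway between plate and post when the lever is closed (28 mm over their outsides; 50 mm when open). Fingers open 80 mm or more, closing line along x, go down here either side of both, tips at 32 mm; their sides push the fence's rear face to the left; closing then shuts the lever to its stop and grips the plate.
- post (a point): Point on the thumb post's axis 50 mm above the worktop. In the leg frame it is at x 30, y -13 mm with the lever open (27 to 30 at the start) and x 8, y -13 mm with it closed.
- pointer (a point): Tip of the white pointer on the near end of the fence, in the fence's mid-plane (leg x -78, y 4, z 20 mm). It starts at tray y -59 mm, held back by the leg's spring; the leg can move 68 mm to the left, and the mark is 40 to 56 mm away. The spring pulls it right with 2.4 N at the start, about 4.5 N at the mark, and runs it back if let go, even with the lever closed.
- mark (a point): The length mark: middle of the red rider, an upright red blade 3 mm thick to 32 mm high on the tray's near lip. Axes as the tray's. The leg is at the mark when the pointer has the same tray y as this point. The rider does not move.
- cutter_heart: Heart-shaped tinplate cutter, 58 x 64 x 25 mm, lying in the left bay of the tray. Leave it.
- cutter_star: Star-shaped tinplate cutter, 70 x 67 x 25 mm, on the worktop right of the tray. Leave it.
- timer: Green and cream kitchen timer, 69 mm across, 60 mm high, at the left. Leave it.
- vanilla_bottle: Brown bottle with a white cap, 58 mm across, 129 mm high, at the back right. Leave it.
- sprinkle_c: Small glass jar with a grey lid and pink contents, 67 mm across and high, behind the tray. Leave it.

How it is judged:
By the outcome, as a careful person would: the job done as asked, in the order asked, and still so for the second after the job is handed in, while the arm keeps its last pose, push and grip.
It also fails if it takes over 43 s, if anything falls off the work surface, if the arm or the gripper's body presses on something with over 40 N, if the wrist force passes 120 N, or if a joint passes its speed limit or range.

## Working session

There is one attempt and no reset: what is moved stays moved. The work goes in short steps, Python scripts to look and compute and a tool call to move; the robot and the scene stay as the last step left them, time stands still between calls to the robot, and variables do not carry over. Pictures are saved under pics/ and viewed, about 8 in all and at most 12, crops included, and the job is handed in when it is done.

Besides the shell and the picture viewer there is one more tool, called after "Emit:" as name(argument=value, ...), one argument or row to a line, values as JSON. servo_tool: Moves the arm, as the interface text tells. Its arguments: {"type":"object","properties":{"deltas":{"type":"array","items":{"type":"object","properties":{"tx":{"type":"number"},"ty":{"type":"number"},"tz":{"type":"number"},"wx":{"type":"number"},"wy":{"type":"number"},"wz":{"type":"number"},"claw":{"type":"number"}}}},"grip_force":{"type":"number"}},"required":["deltas"]}

```bash
mkdir -p pics; cat > h.py <<'E'
import numpy as np, cv2
from cell import ctrl
def save(s,n,crop=None,scale=1):
    f=s["frame"][:,:,::-1]
    if crop: f=f[crop[1]:crop[3],crop[0]:crop[2]]
    if scale!=1: f=cv2.resize(f,None,fx=scale,fy=scale,interpolation=cv2.INTER_CUBIC)
    cv2.imwrite("pics/"+n,f)
def px(s,u,v,z):
    d=np.array([(u-s["cx"])/s["fx"],-(v-s["cy"])/s["fy"],-1.0])
    w=np.array(s["attitude"])@d; e=np.array(s["eye"])
    return e+w*(z-e[2])/w[2]
def proj(s,p):
    c=np.array(s["attitude"]).T@(np.array(p)-np.array(s["eye"]))
    return np.array([s["cx"]+s["fx"]*c[0]/-c[2], s["cy"]-s["fy"]*c[1]/-c[2]])
def ray(s,u,v):
    d=np.array(s["attitude"])@np.array([(u-s["cx"])/s["fx"],-(v-s["cy"])/s["fy"],-1.0])
    return np.array(s["eye"]),d/np.linalg.norm(d)
def tri(*obs):
    A=np.zeros((3,3));b=np.zeros(3)
    for s,u,v in obs:
        e,d=ray(s,u,v);P=np.eye(3)-np.outer(d,d);A+=P;b+=P@e
    return np.linalg.solve(A,b)
E
python3 - <<'E'
from h import *
print(ctrl.state())
for n in("top","scene"):
    s=ctrl.snapshot(n); save(s,n+"0.png")
    print(n,{k:s[k] for k in s if k!="frame"})
    for o in("cutter_round","cutter_star","tray","leg","lever","pointer","mark","cutter_heart"):
        try: print(o,[(np.round(r["box"]).tolist(),round(r["score"],2)) for r in ctrl.spot_in(s,o)[:3]])
        except Exception as e: print(o,e)
E
```

```text
{'clock': 0.0, 'qpos': array([-7.79050830e+01,  5.26441547e+00,  7.05814948e+01, -1.35509876e-03,
        1.04265251e+02, -3.25011033e+00]), 'dq': array([ 0.07930872, -0.0192587 ,  0.06703562,  0.01751002, -0.02158176,
       -0.019524  ]), 'tau': array([-1.13127022e-03, -4.46455193e+01, -4.06444538e+01,  6.97681750e-02,
        2.94256560e-02, -1.56328197e-04]), 'ee_pos': array([ 0.1586991 , -0.5783562 ,  0.23249698]), 'eef_rot': array([[ 9.64351304e-01,  2.64624976e-01, -4.28929910e-04],
       [ 2.64625310e-01, -9.64349452e-01,  1.89225095e-03],
       [ 8.70985407e-05, -1.93830039e-03, -9.99998118e-01]]), 'force': array([-0.64698983, -0.36450055,  0.53045691]), 'torque': array([0.0170045 , 0.02481209, 0.0456573 ]), 'opening': 0.08757065461429257}
top {'fx': 485.36841960357015, 'fy': 485.36841960357015, 'cx': 323.122818382881, 'cy': 197.8374232197551, 'eye': array([ 0.48285498, -0.02123724,  1.29975212]), 'attitude': array([[ 0.0200935 ,  0.99745714, -0.06837762],
       [-0.99970084,  0.02099846,  0.0125417 ],
       [ 0.01394563,  0.06810516,  0.99758068]]), 'shot': 1}
cutter_ro
[... 346 characters left out ...]
: 489.85330453073493, 'fy': 489.85330453073493, 'cx': 323.24689912300886, 'cy': 198.95572546863727, 'eye': array([-0.46755858, -0.5658355 ,  0.64106435]), 'attitude': array([[ 0.46155723,  0.39978619, -0.79191914],
       [-0.8870871 ,  0.20152591, -0.41528759],
       [-0.00643402,  0.89418025,  0.44766091]]), 'shot': 2}
cutter_round [([444.0, 246.0, 472.0, 268.0], 0.8)]
cutter_star [([417.0, 275.0, 452.0, 302.0], 0.98), ([257.0, 200.0, 391.0, 258.0], 0.6)]
tray [([256.0, 199.0, 391.0, 258.0], 0.91)]
leg [([222.0, 171.0, 229.0, 190.0], 0.5)]
lever [([448.0, 178.0, 473.0, 227.0], 0.49)]
pointer [([354.0, 208.0, 378.0, 232.0], 0.23)]
mark []
cutter_heart [([272.0, 203.0, 297.0, 222.0], 0.49)]
```

```bash
python3 - <<'E'
import cv2
a=cv2.imread('pics/top0.png')[150:310,230:510]; b=cv2.imread('pics/scene0.png')[165:315,230:510]
cv2.imwrite('pics/both.png',cv2.vconcat([cv2.resize(x,None,fx=2,fy=2,interpolation=cv2.INTER_CUBIC) for x in(a,b)])[:600])
E
```

```text
(no output)
```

View pics/both.png

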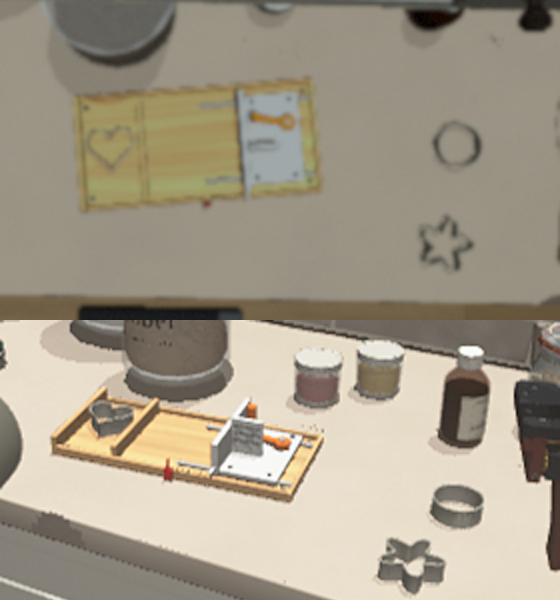

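The top view (2x, offset 230,150) shows the ring at full pixel (458,222), the star at (452,272), the red rider at (333,251) and the fence along x≈351. In the scene view the ring is at about (459,257).

```bash
python3 - <<'E'
from h import *
t=ctrl.snapshot("top"); s=ctrl.snapshot("scene")
for n,sh in(("t",t),("s",s)):
  for o in("cutter_round","cutter_star"):
    for r in ctrl.regions_of(sh,o)[:2]:
        m=r["pixels"]; v,u=np.nonzero(m); print(n,o,round(r["score"],2),np.round(r["box"]),len(u))
# ring by dark threshold in top
g=cv2.cvtColor(t["frame"],cv2.COLOR_RGB2GRAY)[200:245,435:485]
m=(g<np.median(g)-25); v,u=np.nonzero(m); print("ring px",u.min()+435,u.max()+435,v.min()+200,v.max()+200)
cu,cv_=(u.min()+u.max())/2+435.5,(v.min()+v.max())/2+200.5
print("ring top z.0125",px(t,cu,cv_,.0125),px(t,458.5,222,.0125))
print("tri",tri((t,cu,cv_),(s,459,257)))
c=[(268.5,198.5),(386,189.5),(391,244),(271.5,255)]
P=[px(t,*q,.014) for q in c]; print(np.round(P,4))
print("centre",np.mean(P,0)); 
for a,b in((0,1),(3,2)): d=P[a]-P[b]; print("yaw",np.arctan2(-d[0],d[1]),np.linalg.norm(d))
# red
for n,sh in(("t",t),("s",s)):
    f=sh["frame"].astype(int); R=(f[:,:,0]>f[:,:,1]+60)&(f[:,:,0]>f[:,:,2]+60)
    k,l,st,ce=cv2.connectedComponentsWithStats(R.astype(np.uint8))
    print(n,[(st[i].tolist(),ce[i].round(1).tolist()) for i in range(1,k)])
E
```

```text
t cutter_round 0.61 [446. 213. 474. 228.] 55
t cutter_round 0.43 [350. 205. 377. 216.] 124
t cutter_star 0.66 [438. 260. 467. 287.] 218
s cutter_round 0.81 [445. 248. 472. 269.] 391
s cutter_round 0.32 [338. 201. 381. 250.] 1207
s cutter_star 0.82 [419. 275. 452. 299.] 544
ring px 446 470 211 232
ring top z.0125 [ 0.51426122 -0.39875725  0.0125    ] [ 0.51426122 -0.39875725  0.0125    ]
tri [ 0.51485769 -0.40003741  0.01472593]
[[ 0.5662  0.1074  0.014 ]
 [ 0.5968 -0.2044  0.014 ]
 [ 0.4525 -0.2193  0.014 ]
 [ 0.4174  0.0953  0.014 ]]
centre [ 0.50821519 -0.05524397  0.014     ]
yaw 0.09779843820245304 0.3132489497765723
yaw 0.11087724916384668 0.31655215269583387
t []
s [([502, 177, 1, 1, 1], [502.0, 177.0]), ([510, 181, 1, 1, 1], [510.0, 181.0]), ([513, 182, 2, 1, 2], [513.5, 182.0]), ([517, 183, 2, 1, 2], [517.5, 183.0]), ([524, 183, 3, 2, 6], [525.0, 183.5]), ([354, 207, 4, 7, 21], [355.4, 209.5]), ([362, 223, 13, 6, 38], [368.3, 225.4]), ([311, 234, 6, 11, 34], [313.6, 239.7])]
```

Emit:
servo_tool(
  deltas=[
    {"tx": 390,"ty": -79,"tz": 20,"wz": -1.4,"claw": -1},
    {"tx": 390,"ty": -79,"tz": 20,"wz": -1.4,"claw": -1},
    {"tx": 390,"ty": -79,"tz": 20,"wz": -1.4,"claw": -1},
    {"tx": 390,"ty": -79,"tz": 20,"wz": -1.4,"claw": -1},
    {"tx": 390,"ty": -79,"tz": 20,"wz": -1.4,"claw": -1},
    {"tx": 390,"ty": -79,"tz": 20,"wz": -1.4,"claw": -1},
    {"tx": 390,"ty": -79,"tz": 20,"wz": -1.4,"claw": -1},
    {"tx": 390,"ty": -79,"tz": 20,"wz": -1.4,"claw": -1},
    {"tx": 390,"ty": -79,"tz": 20,"wz": -1.4,"claw": -1},
    {"tx": 390,"ty": -79,"tz": 20,"wz": -1.4,"claw": -1},
    {"tx": 390,"ty": -79,"tz": 20,"wz": -1.4,"claw": -1},
    {"tx": 390,"ty": -79,"tz": 20,"wz": -1.4,"claw": -1},
  ],
)

```text
validation failed for argument at $.de...
```

```bash
python3 - <<'E'
from h import *
st=ctrl.state(); print(st["clock"],st["ee_pos"],st["eef_rot"].round(3),st["qpos"].round(1))
w=ctrl.snapshot("wrist"); save(w,"w1.png"); print({k:w[k] for k in w if k!="frame"})
print([(r["box"],r["score"]) for r in ctrl.spot_in(w,"cutter_round")])
print(proj(w,[.514,-.399,.0125]))
E
```

```text
1.2 [ 0.15877029 -0.5786274   0.23363433] [[ 0.964  0.265  0.   ]
 [ 0.265 -0.964  0.   ]
 [ 0.     0.    -1.   ]] [-77.9   5.2  70.5   0.  104.3  -3.2]
{'fx': 316.83698509136445, 'fy': 316.83698509136445, 'cx': 313.15660210544513, 'cy': 195.32883988657335, 'eye': array([ 0.23197092, -0.55805769,  0.38453099]), 'attitude': array([[ 2.63775679e-01,  9.26625113e-01,  2.67933372e-01],
       [-9.64583923e-01,  2.53252291e-01,  7.37640333e-02],
       [ 4.96865227e-04, -2.77901381e-01,  9.60609481e-01]]), 'shot': 5}
[]
[ 220.22499945 -279.79377986]
```

View pics/w1.png

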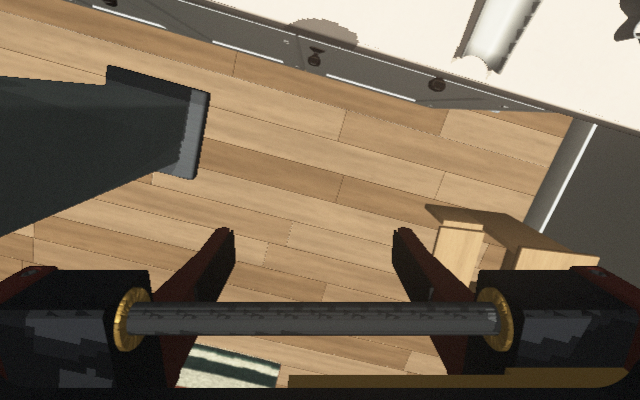

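The picture shows the arm hasn't moved: floor and the worktop edge. The camera sits about 75 mm along tool +x of the TCP. I'll find out what the validator wants.

Emit:
servo_tool(
  deltas=[
    {"tx": 390,"ty": -79,"tz": 20,"wz": -1.4,"claw": -0.99},
  ],
)

```text
validation failed for argument at $.de...
```

Emit:
servo_tool(
  deltas=[
    {"tx": 40,"ty": -8,"tz": 2,"wx": 0,"wy": 0,"wz": -0.14,"claw": -1},
  ],
)

```text
clock: 1.4
ee_pos: [0.1924, -0.5618, 0.2314]
eef_rot: [[0.919, 0.393, -0.002], [0.393, -0.919, -0.001], [-0.002, 0.0, -1.0]]
force: [0.7, -1.0, 0.6]
opening: 0.0874
```

Emit:
servo_tool(
  deltas=[
    {"tx": 360,"ty": -23,"tz": 15,"wx": 0,"wy": 0,"wz": -1.27,"claw": -1},
    {"tx": 360,"ty": -23,"tz": 15,"wx": 0,"wy": 0,"wz": -1.27,"claw": -1},
    {"tx": 360,"ty": -23,"tz": 15,"wx": 0,"wy": 0,"wz": -1.27,"claw": -1},
    {"tx": 360,"ty": -23,"tz": 15,"wx": 0,"wy": 0,"wz": -1.27,"claw": -1},
    {"tx": 360,"ty": -23,"tz": 15,"wx": 0,"wy": 0,"wz": -1.27,"claw": -1},
    {"tx": 360,"ty": -23,"tz": 15,"wx": 0,"wy": 0,"wz": -1.27,"claw": -1},
    {"tx": 360,"ty": -23,"tz": 15,"wx": 0,"wy": 0,"wz": -1.27,"claw": -1},
    {"tx": 360,"ty": -23,"tz": 15,"wx": 0,"wy": 0,"wz": -1.27,"claw": -1},
    {"tx": 360,"ty": -23,"tz": 15,"wx": 0,"wy": 0,"wz": -1.27,"claw": -1},
    {"tx": 360,"ty": -23,"tz": 15,"wx": 0,"wy": 0,"wz": -1.27,"claw": -1},
  ],
)

```text
clock: 2.4
ee_pos: [0.5149, -0.3985, 0.2154]
eef_rot: [[-0.105, 0.994, -0.002], [0.994, 0.105, -0.0], [-0.0, -0.002, -1.0]]
force: [-0.2, 0.5, 0.2]
opening: 0.0881
```

```bash
python3 - <<'E'
from h import *
st=ctrl.state(); print(st["clock"],st["ee_pos"],st["eef_rot"].round(3),st["qpos"].round(1))
w=ctrl.snapshot("wrist"); save(w,"w2.png"); print(w["eye"])
b=[(r["box"],r["score"]) for r in ctrl.spot_in(w,"cutter_round")];print(b)
print(proj(w,[.514,-.399,.0125]))
if b: q=b[0][0]; print(px(w,(q[0]+q[2])/2,(q[1]+q[3])/2,.0125))
E
```

```text
2.4 [ 0.51493734 -0.39853541  0.21537532] [[-0.105  0.994 -0.002]
 [ 0.994  0.105 -0.   ]
 [-0.    -0.002 -1.   ]] [-4.070e+01  1.320e+01  6.360e+01 -1.000e-01  1.033e+02 -4.670e+01]
[ 0.50693379 -0.32224319  0.36627413]
[([287.8, 148.9, 341.3, 205.1], 0.65)]
[312.88410166 173.74460701]
[ 0.5162886  -0.40258177  0.0125    ]
```

```bash
python3 - <<'E'
import cv2
cv2.imwrite('pics/w2c.png',cv2.resize(cv2.imread('pics/w2.png')[110:250,240:400],None,fx=4,fy=4,interpolation=cv2.INTER_CUBIC))
E
```

```text
(no output)
```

View pics/w2c.png

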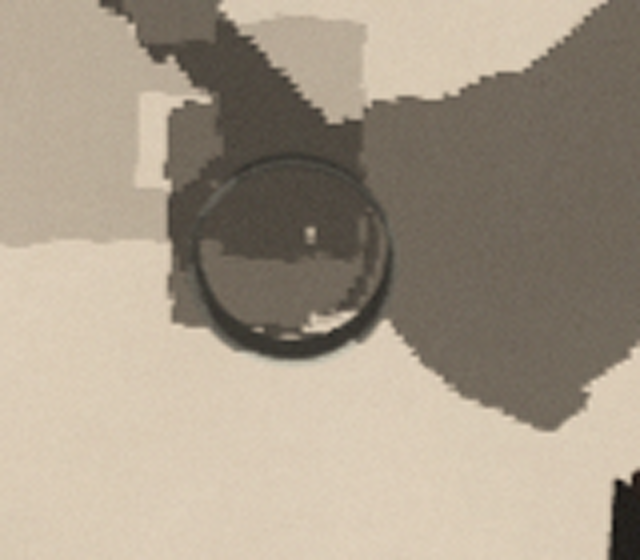

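Ring rim centred at about full pixel (313,174); that puts it at (0.514,-0.399), within 1 mm of the TCP axis, agreeing with the two-view z≈13 mm of its centre. Descend and grip.

Emit:
servo_tool(
  deltas=[
    {"tx": 0,"ty": 0,"tz": 50,"wx": 0,"wy": 0,"wz": 0,"claw": -1},
    {"tx": 0,"ty": 0,"tz": 100,"wx": 0,"wy": 0,"wz": 0,"claw": -1},
    {"tx": 0,"ty": 0,"tz": 150,"wx": 0,"wy": 0,"wz": 0,"claw": -1},
    {"tx": 0,"ty": 0,"tz": 180,"wx": 0,"wy": 0,"wz": 0,"claw": -1},
    {"tx": 0,"ty": 0,"tz": 199,"wx": 0,"wy": 0,"wz": 0,"claw": -1},
    {"tx": 0,"ty": 0,"tz": 199,"wx": 0,"wy": 0,"wz": 0,"claw": -1},
    {"tx": 0,"ty": 0,"tz": 199,"wx": 0,"wy": 0,"wz": 0,"claw": 1},
    {"tx": 0,"ty": 0,"tz": 199,"wx": 0,"wy": 0,"wz": 0,"claw": 1},
    {"tx": 0,"ty": 0,"tz": 199,"wx": 0,"wy": 0,"wz": 0,"claw": 1},
    {"tx": 0,"ty": 0,"tz": 199,"wx": 0,"wy": 0,"wz": 0,"claw": 1},
    {"tx": 0,"ty": 0,"tz": 199,"wx": 0,"wy": 0,"wz": 0,"claw": 1},
    {"tx": 0,"ty": 0,"tz": 199,"wx": 0,"wy": 0,"wz": 0,"claw": 1},
  ],
  grip_force=8,
)

```text
clock: 3.7
ee_pos: [0.5142, -0.3996, 0.0174]
eef_rot: [[-0.101, 0.995, -0.001], [0.995, 0.101, -0.001], [-0.001, -0.001, -1.0]]
force: [0.5, 0.1, 2.4]
opening: 0.0559
```

Emit:
servo_tool(
  deltas=[
    {"tx": 0,"ty": 0,"tz": -50,"wx": 0,"wy": 0,"wz": 0,"claw": 1},
    {"tx": 0,"ty": 0,"tz": -100,"wx": 0,"wy": 0,"wz": 0,"claw": 1},
    {"tx": 30,"ty": 3,"tz": -140,"wx": 0,"wy": 0,"wz": 0,"claw": 1},
    {"tx": 75,"ty": 7,"tz": -160,"wx": 0,"wy": 0,"wz": 0,"claw": 1},
    {"tx": 120,"ty": 11,"tz": -180,"wx": 0,"wy": 0,"wz": 0,"claw": 1},
    {"tx": 165,"ty": 15,"tz": -180,"wx": 0,"wy": 0,"wz": 0,"claw": 1},
    {"tx": 210,"ty": 19,"tz": -180,"wx": 0,"wy": 0,"wz": 0,"claw": 1},
    {"tx": 255,"ty": 23,"tz": -180,"wx": 0,"wy": 0,"wz": 0,"claw": 1},
    {"tx": 295,"ty": 27,"tz": -180,"wx": 0,"wy": 0,"wz": 0,"claw": 1},
    {"tx": 315,"ty": 29,"tz": -180,"wx": 0,"wy": 0,"wz": 0,"claw": 1},
    {"tx": 324,"ty": 29,"tz": -180,"wx": 0,"wy": 0,"wz": 0,"claw": 1},
    {"tx": 324,"ty": 29,"tz": -180,"wx": 0,"wy": 0,"wz": 0,"claw": 1},
  ],
)

```text
clock: 4.9
ee_pos: [0.5105, -0.0733, 0.197]
eef_rot: [[-0.102, 0.995, -0.001], [0.995, 0.102, -0.002], [-0.002, -0.001, -1.0]]
force: [0.8, -0.8, -1.1]
opening: 0.0557
```

```bash
python3 - <<'E'
from h import *
st=ctrl.state(); print(st["clock"],st["ee_pos"],st["eef_rot"].round(3),st["opening"])
w=ctrl.snapshot("wrist"); save(w,"w3.png",scale=1.25); print(w["eye"],w["attitude"].round(3))
t=ctrl.snapshot("top"); np.save("w3.npy",w,allow_pickle=True)
E
```

```text
4.9 [ 0.51046836 -0.07334618  0.19699546] [[-0.102  0.995 -0.001]
 [ 0.995  0.102 -0.002]
 [-0.002 -0.001 -1.   ]] 0.05571747120543937
[0.50245076 0.00313766 0.34776803] [[ 0.995 -0.098 -0.028]
 [ 0.102  0.955  0.279]
 [-0.001 -0.28   0.96 ]]
```

View pics/w3.png

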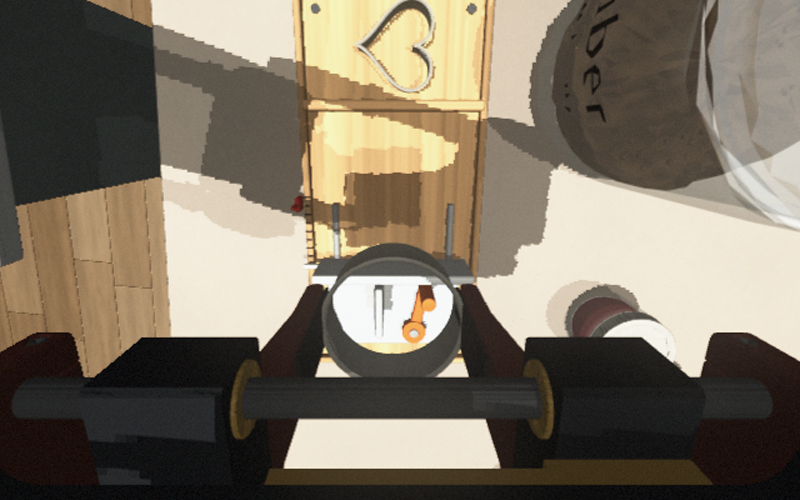

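The view (1.25x) shows the ring held level, divider at rows 99-110, red rider at (298,204), pointer's white tip near (308,266), bay clear. A finer crop for edges.

```bash
python3 - <<'E'
from h import *
w=np.load("w3.npy",allow_pickle=True).item(); save(w,"w3c.png",crop=(225,70,405,225),scale=3.8)
E
```

```text
(no output)
```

View pics/w3c.png

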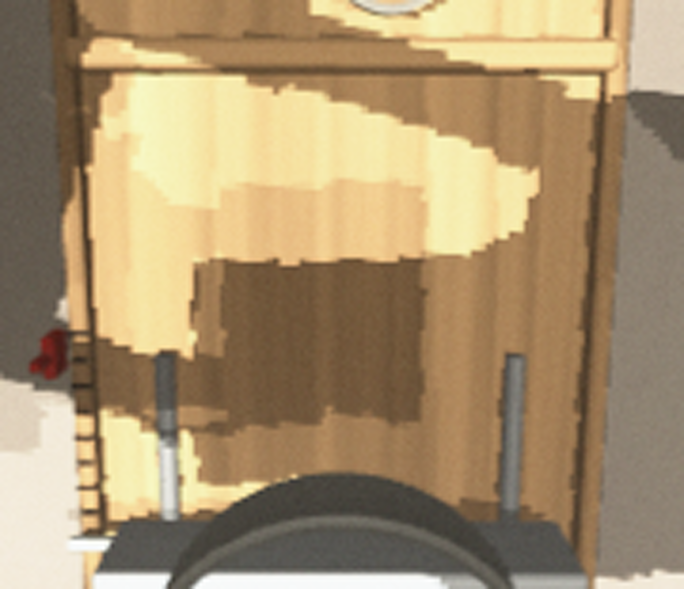

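```bash
python3 - <<'E'
from h import *
w=np.load("w3.npy",allow_pickle=True).item()
P=lambda u,v,z: px(w,u/3.8+225,v/3.8+70,z)
d1,d2=P(80,70,.028),P(615,69,.028); print("div near edge",d1,d2)
l1,l2=P(55,60,.014),P(86,530,.014); r1,r2=P(628,60,.014),P(597,530,.014)
print(l1,l2,r1,r2)
for a,b in((l1,l2),(r1,r2)): d=a-b; print("yaw",np.arctan2(-d[0],d[1]))
d=d2-d1; print("yaw div",np.arctan2(d[1],d[0]))
for y in(.102,.104,.107):
    X=np.array([np.cos(y),np.sin(y)]);Y=np.array([-np.sin(y),np.cos(y)])
    cx=np.mean([p[:2]@X for p in(l1,l2,r1,r2)]); cy=np.mean([p[:2]@Y for p in(d1,d2)])-.070
    O=cx*X+cy*Y; print(y,"O",O,"width",(r1[:2]-l1[:2])@X,(r2[:2]-l2[:2])@X)
    T=lambda p:((p[:2]-O)@X*1e3,(p[:2]-O)@Y*1e3)
    print(" ptr",T(P(72,545,.020))," mark base",T(P(63,352,.014)),"top",T(P(38,360,.032)), T(P(52,352,.022)))
    print(" place(0,33)",O+.033*Y)
st=ctrl.state();print(st["ee_pos"])
E
```

```text
div near edge [0.4369998  0.00982573 0.028     ] [0.5710123  0.02374716 0.028     ]
[0.42750255 0.01194245 0.014     ] [ 0.44131579 -0.11746549  0.014     ] [0.57703324 0.02720742 0.014     ] [ 0.59005006 -0.10224533  0.014     ]
yaw 0.10633920436710345
yaw 0.10021580975852966
yaw div 0.10351025839861863
0.102 O [ 0.50977871 -0.05298842] width 0.15030783875308315 0.14951099022057096
 ptr (np.float64(-77.66248062796582), np.float64(-59.69216163391231))  mark base (np.float64(-78.05826036868463), np.float64(-4.497362889181331)) top (np.float64(-80.71502553428516), np.float64(-3.3525983278562728)) (np.float64(-79.23571487328289), np.float64(-3.0330355199507397))
 place(0,33) [ 0.50641855 -0.02015993]
0.104 O [ 0.50979471 -0.05298963] width 0.1503074580052431 0.14951068410353469
 ptr (np.float64(-77.79748790581257), np.float64(-59.53385330956295))  mark base (np.float64(-78.08287733107576), np.float64(-4.338373395438934)) top (np.float64(-80.73734765555143), np.float64(-3.1882975968533858)) (np.float64(-79.25740082797975), np.float64(-2.8716940474228467))
 place(0,33) [ 0.50636889 -0.02016793]
0.107 O [ 0.50981876 -0.05299185] width 0.15030575957905729 0.14950910359926
 ptr (np.float64(-77.9994151731992), np.float64(-59.295419517915064))  mark base (np.float64(-78.1192171228481), np.float64(-4.099331816272835)) top (np.float64(-80.77022527999586), np.float64(-2.941297793996184)) (np.float64(-79.28933530295635), np.float64(-2.6291355031035044))
 place(0,33) [ 0.50629449 -0.02018057]
[ 0.51053603 -0.07483839  0.19683135]
```

Emit:
servo_tool(
  deltas=[
    {"tx": 40,"ty": 1,"tz": 20,"wx": 0,"wy": 0,"wz": 0,"claw": 1},
    {"tx": 55.5,"ty": 1.4,"tz": 60,"wx": 0,"wy": 0,"wz": 0,"claw": 1},
    {"tx": 55.5,"ty": 1.4,"tz": 100,"wx": 0,"wy": 0,"wz": 0,"claw": 1},
    {"tx": 55.5,"ty": 1.4,"tz": 130,"wx": 0,"wy": 0,"wz": 0,"claw": 1},
    {"tx": 55.5,"ty": 1.4,"tz": 150,"wx": 0,"wy": 0,"wz": 0,"claw": 1},
    {"tx": 55.5,"ty": 1.4,"tz": 160,"wx": 0,"wy": 0,"wz": 0,"claw": 1},
    {"tx": 55.5,"ty": 1.4,"tz": 168,"wx": 0,"wy": 0,"wz": 0,"claw": 1},
    {"tx": 55.5,"ty": 1.4,"tz": 173,"wx": 0,"wy": 0,"wz": 0,"claw": 1},
    {"tx": 55.5,"ty": 1.4,"tz": 173,"wx": 0,"wy": 0,"wz": 0,"claw": 1},
    {"tx": 55.5,"ty": 1.4,"tz": 173,"wx": 0,"wy": 0,"wz": 0,"claw": 1},
  ],
)

```text
clock: 6.0
ee_pos: [0.5068, -0.02, 0.0247]
eef_rot: [[-0.1, 0.995, 0.001], [0.995, 0.1, -0.002], [-0.002, 0.0, -1.0]]
force: [-0.5, -0.9, -0.0]
opening: 0.0559
```

Emit:
servo_tool(
  deltas=[
    {"tx": 0,"ty": 0,"tz": 1,"wx": 0,"wy": 0,"wz": 0,"claw": 0},
    {"tx": 0,"ty": 0,"tz": 1,"wx": 0,"wy": 0,"wz": 0,"claw": -1},
    {"tx": 0,"ty": 0,"tz": 1,"wx": 0,"wy": 0,"wz": 0,"claw": -1},
    {"tx": 0,"ty": 0,"tz": 1,"wx": 0,"wy": 0,"wz": 0,"claw": -1},
    {"tx": 0,"ty": 0,"tz": 1,"wx": 0,"wy": 0,"wz": 0,"claw": -1},
    {"tx": 0,"ty": 0,"tz": -30,"wx": 0,"wy": 0,"wz": 0,"claw": -1},
    {"tx": 0,"ty": 0,"tz": -80,"wx": 0,"wy": 0,"wz": 0,"claw": -1},
    {"tx": 0,"ty": 0,"tz": -120,"wx": 0,"wy": 0,"wz": 0,"claw": -1},
    {"tx": -50,"ty": 0,"tz": -140,"wx": 0,"wy": 0,"wz": -0.004,"claw": -1},
    {"tx": -95,"ty": 0,"tz": -140,"wx": 0,"wy": 0,"wz": -0.004,"claw": -1},
    {"tx": -109,"ty": 0,"tz": -140,"wx": 0,"wy": 0,"wz": -0.004,"claw": -1},
    {"tx": -109,"ty": 0,"tz": -140,"wx": 0,"wy": 0,"wz": -0.004,"claw": -1},
  ],
)

```text
clock: 7.2
ee_pos: [0.5174, -0.1297, 0.1645]
eef_rot: [[-0.101, 0.995, -0.0], [0.995, 0.101, -0.002], [-0.002, -0.001, -1.0]]
force: [-0.6, 1.3, -0.3]
opening: 0.0881
```

```bash
cat >> h.py <<'E'
O=np.array([.5098,-.0530]);X=np.array([np.cos(.104),np.sin(.104)]);Y=np.array([-np.sin(.104),np.cos(.104)])
T=lambda p:np.array([(np.array(p)[:2]-O)@X*1e3,(np.array(p)[:2]-O)@Y*1e3]).round(1)
E
python3 - <<'E'
from h import *
st=ctrl.state(); print(st["clock"],st["ee_pos"],T(st["ee_pos"]),st["eef_rot"].round(3),st["opening"],st["force"])
w=ctrl.snapshot("wrist"); save(w,"w4.png",crop=(180,20,450,400),scale=1.57); np.save("w4.npy",w,allow_pickle=True)
print(w["eye"])
for n,p in (("grip",(0,-75)),):
    q=O+p[0]*X/1e3+p[1]*Y/1e3; print(n,q)
E
```

```text
7.2 [ 0.51741562 -0.12970235  0.16448344] [ -0.4 -77.1] [[-0.101  0.995 -0.   ]
 [ 0.995  0.101 -0.002]
 [-0.002 -0.001 -1.   ]] 0.08809497110530727 [-0.59057317  1.28229082 -0.28885077]
[ 0.50944708 -0.05316551  0.31522972]
grip [ 0.51758595 -0.12759477]
```

View pics/w4.png

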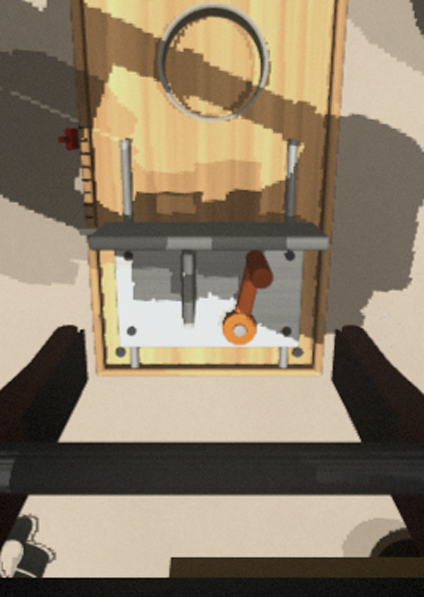

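The ring lies flat in the bay (view 213,63). Fence at rows 222-248, plate top at (189,252-330), post top at (258,265), red rider at (68,138).

```bash
python3 - <<'E'
from h import *
w=np.load("w4.npy",allow_pickle=True).item()
P=lambda u,v,z: T(px(w,u/1.57+180,v/1.57+20,z))
print("plate end",P(189,253,.066),P(189,300,.066),"fence rear top L/R",P(90,249,.055),P(327,248,.055),"front",P(92,230,.055))
print("post top",P(259,262,.064),"pivot",P(240,328,.028))
print("ring top",P(213,63,.031),"ring width",P(159,63,.031),P(268,63,.031))
print("mark base",P(78,139,.018),P(66,139,.032))
E
```

```text
plate end [-11.  -60.9] [-11.4 -86.5] fence rear top L/R [-64.6 -61.2] [ 62.6 -61.1] front [-62.8 -50.8]
post top [ 25.4 -66.4] pivot [  18.3 -118.2]
ring top [ 1.8 33.9] ring width [-26.8  34. ] [30.9 33.8]
mark base [-76.   -4.8] [-79.   -4.6]
```

Emit:
servo_tool(
  deltas=[
    {"tx": 0,"ty": 0.5,"tz": 40,"wx": 0,"wy": 0,"wz": -0.003,"claw": -1},
    {"tx": 0,"ty": 0.5,"tz": 75,"wx": 0,"wy": 0,"wz": -0.003,"claw": -1},
    {"tx": 0,"ty": 0.5,"tz": 100,"wx": 0,"wy": 0,"wz": -0.003,"claw": -1},
    {"tx": 0,"ty": 0.5,"tz": 115,"wx": 0,"wy": 0,"wz": -0.003,"claw": -1},
    {"tx": 0,"ty": 0.5,"tz": 121,"wx": 0,"wy": 0,"wz": -0.003,"claw": -1},
    {"tx": 0,"ty": 0.5,"tz": 121,"wx": 0,"wy": 0,"wz": -0.003,"claw": -1},
    {"tx": 0,"ty": 0.5,"tz": 121,"wx": 0,"wy": 0,"wz": -0.003,"claw": -1},
  ],
)

```text
clock: 7.95
ee_pos: [0.518, -0.1277, 0.044]
eef_rot: [[-0.106, 0.994, -0.0], [0.994, 0.106, -0.001], [-0.0, -0.0, -1.0]]
force: [-0.4, -0.9, 0.6]
opening: 0.0877
```

Emit:
servo_tool(
  deltas=[
    {"tx": 4,"ty": 0,"tz": 0.5,"wx": 0,"wy": 0,"wz": 0,"claw": -1},
    {"tx": 8,"ty": 0,"tz": 0.5,"wx": 0,"wy": 0,"wz": 0,"claw": -1},
    {"tx": 13,"ty": 0,"tz": 0.5,"wx": 0,"wy": 0,"wz": 0,"claw": -1},
    {"tx": 19,"ty": 0,"tz": 0.5,"wx": 0,"wy": 0,"wz": 0,"claw": -1},
    {"tx": 25,"ty": 0,"tz": 0.5,"wx": 0,"wy": 0,"wz": 0,"claw": -1},
    {"tx": 31,"ty": 0,"tz": 0.5,"wx": 0,"wy": 0,"wz": 0,"claw": -1},
    {"tx": 37,"ty": 0,"tz": 0.5,"wx": 0,"wy": 0,"wz": 0,"claw": -1},
    {"tx": 42,"ty": 0,"tz": 0.5,"wx": 0,"wy": 0,"wz": 0,"claw": -1},
    {"tx": 46,"ty": 0,"tz": 0.5,"wx": 0,"wy": 0,"wz": 0,"claw": -1},
    {"tx": 48,"ty": 0,"tz": 0.5,"wx": 0,"wy": 0,"wz": 0,"claw": -1},
    {"tx": 48,"ty": 0,"tz": 0.5,"wx": 0,"wy": 0,"wz": 0,"claw": -1},
    {"tx": 48,"ty": 0,"tz": 0.5,"wx": 0,"wy": 0,"wz": 0,"claw": -1},
  ],
)

```text
clock: 9.15
ee_pos: [0.513, -0.0798, 0.0434]
eef_rot: [[-0.106, 0.994, -0.0], [0.994, 0.106, -0.0], [-0.0, -0.0, -1.0]]
force: [1.0, -4.1, 3.1]
opening: 0.0877
```

```bash
python3 - <<'E'
from h import *
st=ctrl.state(); print(st["clock"],st["ee_pos"],T(st["ee_pos"]),st["opening"],st["force"])
w=ctrl.snapshot("wrist"); np.save("w5.npy",w,allow_pickle=True)
s=ctrl.snapshot("scene"); np.save("s5.npy",s,allow_pickle=True)
f=lambda s,c,k:cv2.resize(s["frame"][c[1]:c[3],c[0]:c[2],::-1],None,fx=k,fy=k,interpolation=cv2.INTER_CUBIC)
a=f(w,(160,150,480,400),2.4); 
cv2.imwrite("pics/w5.png",a)
cv2.imwrite("pics/s5.png",f(s,(260,190,400,260),5))
E
```

```text
9.15 [ 0.51301914 -0.07979519  0.04337316] [  0.4 -27. ] 0.08768313500509542 [ 1.0403427  -4.0570845   3.11406513]
```

View pics/w5.png

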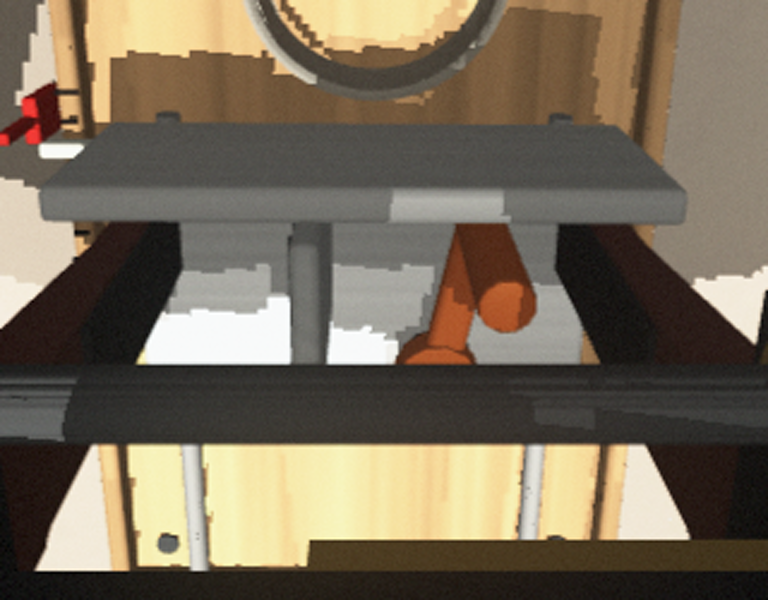

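Pointer's white tip at view (42,152), rider at (28-58, 85-142), fingers outside plate and post and touching the fence, ring just ahead. Zoom both views on pointer and mark.

```bash
python3 - <<'E'
from h import *
w=np.load("w5.npy",allow_pickle=True).item(); s=np.load("s5.npy",allow_pickle=True).item()
f=lambda s,c,k:cv2.resize(s["frame"][c[1]:c[3],c[0]:c[2],::-1],None,fx=k,fy=k,interpolation=cv2.INTER_CUBIC)
a=f(w,(130,160,210,230),8); b=f(s,(295,222,375,262),8)
cv2.imwrite("pics/z5.png",cv2.resize(cv2.vconcat([a,b]),None,fx=.68,fy=.68,interpolation=cv2.INTER_AREA))
def W(x,y,z): q=O+x*X/1e3+y*Y/1e3; return [*q,z/1e3]
for n,sh in(("w",w),("s",s)):
    print(n,"mark z14,z32 @x-76,y-4:",proj(sh,W(-76,-4,14)),proj(sh,W(-76,-4,32)))
    fr=sh["frame"].astype(int);R=(fr[:,:,0]>fr[:,:,1]+50)&(fr[:,:,0]>fr[:,:,2]+50)
    k,l,stt,ce=cv2.connectedComponentsWithStats(R.astype(np.uint8))
    print([(stt[i].tolist(),ce[i].round(1).tolist()) for i in range(1,k) if stt[i][4]>15 and stt[i][0]<400])
E
```

```text
w mark z14,z32 @x-76,y-4: [184.92828523 197.38993344] [171.95595329 206.90940426]
[([158, 185, 25, 26, 218], [171.0, 199.6]), ([329, 251, 29, 51, 658], [347.0, 282.7]), ([359, 267, 24, 21, 398], [370.7, 276.9])]
s mark z14,z32 @x-76,y-4: [313.49336462 239.28904682] [313.38013763 232.96409776]
[([163, 157, 28, 10, 175], [176.6, 161.3]), ([337, 204, 4, 7, 22], [338.1, 206.9]), ([344, 219, 14, 7, 43], [351.0, 222.3]), ([311, 233, 6, 12, 40], [313.5, 239.6])]
```

View pics/z5.png

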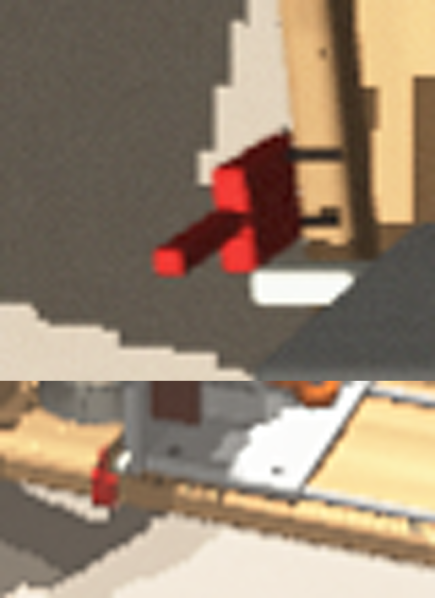

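```bash
python3 - <<'E'
from h import *
w=np.load("w5.npy",allow_pickle=True).item()
P=lambda u,v,z: T(px(w,u/5.44+130,v/5.44+160,z))
print("blade top",P(170,262,.032),"block top mid z18,20,22",P(235,219,.018),P(235,219,.020),P(235,219,.022))
for z in(.018,.019,.020,.021): print("ptr",z,P(254,288,z),"edges",P(254,272,z),P(254,305,z))
E
```

```text
blade top [-81.9  -4.7] block top mid z18,20,22 [-81.3  -4.6] [-80.4  -3.9] [-79.5  -3.3]
ptr 0.018 [-80.2 -12.4] edges [-80.  -10.5] [-80.5 -14.3]
ptr 0.019 [-79.8 -12. ] edges [-79.6 -10.2] [-80. -14.]
ptr 0.02 [-79.3 -11.7] edges [-79.1  -9.9] [-79.5 -13.6]
ptr 0.021 [-78.9 -11.3] edges [-78.6  -9.5] [-79.1 -13.2]
```

Emit:
servo_tool(
  deltas=[
    {"tx": 3,"ty": 0,"tz": 0,"wx": 0,"wy": 0,"wz": 0,"claw": -1},
    {"tx": 6,"ty": 0,"tz": 0,"wx": 0,"wy": 0,"wz": 0,"claw": -1},
    {"tx": 7,"ty": 0,"tz": 0,"wx": 0,"wy": 0,"wz": 0,"claw": -1},
    {"tx": 7,"ty": 0,"tz": 0,"wx": 0,"wy": 0,"wz": 0,"claw": -1},
    {"tx": 7,"ty": 0,"tz": 0,"wx": 0,"wy": 0,"wz": 0,"claw": -1},
  ],
)

```text
clock: 9.75
ee_pos: [0.5123, -0.0731, 0.0434]
eef_rot: [[-0.106, 0.994, -0.0], [0.994, 0.106, -0.0], [-0.0, -0.0, -1.0]]
force: [1.1, -4.4, 3.3]
opening: 0.0876
```

```bash
python3 - <<'E'
from h import *
st=ctrl.state(); print(st["clock"],st["ee_pos"],T(st["ee_pos"]),st["opening"],st["force"])
w=ctrl.snapshot("wrist"); np.save("w6.npy",w,allow_pickle=True)
s=ctrl.snapshot("scene")
f=lambda s,c,k:cv2.resize(s["frame"][c[1]:c[3],c[0]:c[2],::-1],None,fx=k,fy=k,interpolation=cv2.INTER_CUBIC)
a=f(w,(130,160,210,240),7); b=f(s,(295,225,325,250),560/30)
print(b.shape); cv2.imwrite("pics/z6.png",cv2.hconcat([a,b[:560,:240] if b.shape[0]>560 else cv2.copyMakeBorder(b[:,100:340],0,560-b.shape[0],0,0,0)]))
E
```

```text
9.75 [ 0.51229937 -0.07309044  0.04335742] [  0.4 -20.2] 0.08760948376299442 [ 1.12986152 -4.43575579  3.28852131]
(467, 560, 3)
```

View pics/z6.png

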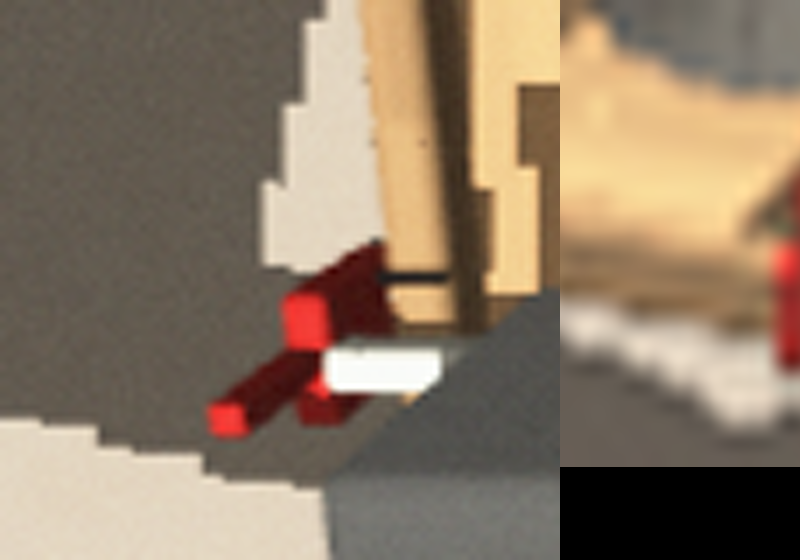

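```bash
python3 - <<'E'
from h import *
w=np.load("w6.npy",allow_pickle=True).item()
P=lambda u,v,z: T(px(w,u/7+130,v/7+160,z))
print("blade top corners",P(206,405,.032),P(250,438,.032),"mid",P(228,421,.032))
for z in(.020,.021): print("ptr",z,P(326,371,z),"edges",P(326,347,z),P(326,393,z))
# blade root line: project blade down
def W(x,y,z): q=O+x*X/1e3+y*Y/1e3; return [*q,z/1e3]
for y in(-4,-5): print(y,[((proj(w,W(-80.5,y,z))-[130,160])*7).round() for z in(14,20,26,32)])
E
```

```text
blade top corners [-83.6  -3.5] [-80.5  -6.2] mid [-82.   -4.8]
ptr 0.02 [-79.4  -4.9] edges [-79.1  -2.8] [-79.6  -6.8]
ptr 0.021 [-78.9  -4.5] edges [-78.7  -2.5] [-79.2  -6.5]
-4 [array([341., 338.]), array([311., 361.]), array([280., 385.]), array([246., 411.])]
-5 [array([342., 349.]), array([313., 372.]), array([281., 397.]), array([248., 423.])]
```

Pointer −4.7, mark −4.8 mm in the tray: level. Now close the lever.

Emit:
servo_tool(
  deltas=[
    {"tx": 0.2,"ty": -0.4,"tz": 0,"wx": 0,"wy": 0,"wz": 0,"claw": -0.5},
    {"tx": 0.2,"ty": -0.4,"tz": 0,"wx": 0,"wy": 0,"wz": 0,"claw": -0.2},
    {"tx": 0.2,"ty": -0.4,"tz": 0,"wx": 0,"wy": 0,"wz": 0,"claw": 0.1},
    {"tx": 0.2,"ty": -0.4,"tz": 0,"wx": 0,"wy": 0,"wz": 0,"claw": 0.3},
    {"tx": 0.2,"ty": -0.4,"tz": 0,"wx": 0,"wy": 0,"wz": 0,"claw": 1},
    {"tx": 0.2,"ty": -0.4,"tz": 0,"wx": 0,"wy": 0,"wz": 0,"claw": 1},
    {"tx": 0.2,"ty": -0.4,"tz": 0,"wx": 0,"wy": 0,"wz": 0,"claw": 1},
    {"tx": 0.2,"ty": -0.4,"tz": 0,"wx": 0,"wy": 0,"wz": 0,"claw": 1},
    {"tx": 0.2,"ty": -0.4,"tz": 0,"wx": 0,"wy": 0,"wz": 0,"claw": 1},
    {"tx": 0.2,"ty": -0.4,"tz": 0,"wx": 0,"wy": 0,"wz": 0,"claw": 1},
  ],
  grip_force=25,
)

```text
clock: 10.85
ee_pos: [0.5108, -0.0732, 0.0435]
eef_rot: [[-0.106, 0.994, -0.003], [0.994, 0.106, -0.001], [-0.0, -0.003, -1.0]]
force: [-4.1, -4.5, 7.6]
opening: 0.0271
```

```bash
python3 - <<'E'
from h import *
st=ctrl.state(); print(st["clock"],st["ee_pos"],T(st["ee_pos"]),st["opening"],st["force"])
w=ctrl.snapshot("wrist"); np.save("w7.npy",w,allow_pickle=True)
f=lambda s,c,k:cv2.resize(s["frame"][c[1]:c[3],c[0]:c[2],::-1],None,fx=k,fy=k,interpolation=cv2.INTER_CUBIC)
a=f(w,(140,180,200,240),7); b=f(w,(200,120,400,360),1.75)
cv2.imwrite("pics/z7.png",cv2.hconcat([a,b]))
E
```

```text
10.85 [ 0.51079687 -0.07317539  0.04354444] [ -1.1 -20.2] 0.02711504550391443 [-4.10464311 -4.54891689  7.55156679]
```

View pics/z7.png

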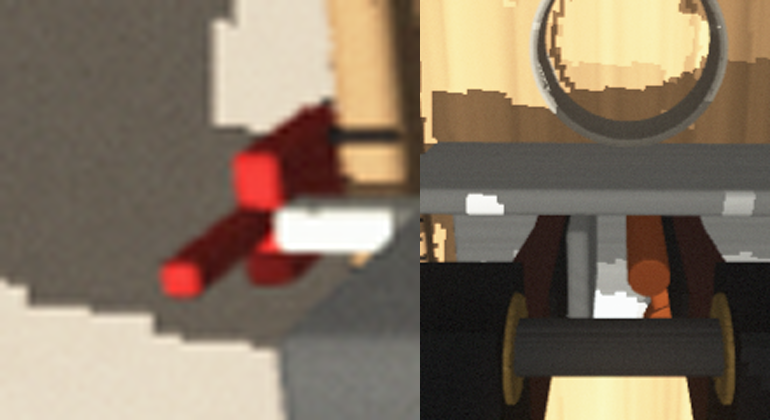

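```bash
python3 - <<'E'
from h import *
w=np.load("w7.npy",allow_pickle=True).item()
P=lambda u,v,z: T(px(w,u/7+140,v/7+180,z))
print("blade top",P(182,281,.032),"ptr",P(277,228,.020),P(277,228,.021),"edges",P(277,205,.0205),P(277,251,.0205))
Q=lambda u,v,z: T(px(w,(u-420)/1.75+200,v/1.75+120,z))
print("post top",Q(650,276,.064),"plate rear-top",Q(577,310,.066),Q(597,310,.066))
E
```

```text
blade top [-81.9  -4.9] ptr [-79.4  -4.7] [-78.9  -4.4] edges [-78.9  -2.5] [-79.4  -6.6]
post top [  7.1 -21.1] plate rear-top [-12.3 -30.1] [ -6.9 -30.1]
```

```bash
python3 - <<'E'
from h import *
for i in range(10): s=ctrl.snapshot("scene")
for o in("cutter_star","vanilla_bottle"): print(o,[(r["box"],round(r["score"],2)) for r in ctrl.spot_in(s,o)[:1]])
st=ctrl.state(); print(st["clock"],T(st["ee_pos"]),st["opening"],st["force"])
print(ctrl.sign_off())
E
```

```text
cutter_star [([418.5, 274.0, 453.0, 300.0], 0.97)]
vanilla_bottle [([448.5, 175.4, 474.8, 229.2], 0.66)]
11.5 [ -1.1 -20.2] 0.027091842995934614 [-4.06631067 -4.79928619  7.20545678]
the job is handed in; nothing more can be done
None
```

The job is done and handed in at 11.5 s on the clock. The arm is still gripping the leg and the closed lever.

- **Cutter:** it lies flat in the bay, clear of both the divider and the fence.
- **Order:** I brought the leg to the mark and held it there before closing the lever at 25 N.
- **Pointer:** after closing, it measured at tray y −4.4 to −4.7 mm and the mark at −4.9 mm, so they are level to within about 0.5 mm.
- **Lever:** the jaws read 27.1 mm, against a nominal 28 mm closed. They also read about 3 mm under on the 59 mm ring. The post was about 8 mm from the leg's centre line by camera, as expected when closed.
- **Stability:** pose and opening did not change over the last 0.65 s. The wrist force held at about 4 to 7 N per axis, including about 4 N sideways because the jaws settled 1 mm off centre.
- **Other things:** the star cutter and bottle were still in place at the end. I did not re-check the heart cutter, the timer or the jar.

My first two move calls were refused because their rows left out `wx` and `wy`; nothing moved.

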